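# Stand the hand rollers in their wells to dry

### The job

Take the two wooden hand rollers from the wire rest and stand each upright in the well of the white stand that fits it: the thick one in the wide well, the thin one in the narrow well. Lower each gently until you feel it rest on the drip plate hidden in the well (its depth differs every day), without ramming it or letting it drop, then let go; leave the other things on the worktop where they are.

Things in the scene. Friction and masses are not known exactly. Their poses are not given: they have to be found in the camera images.
- thick_roller: the thicker plain wooden hand roller: a cylinder 181.6 mm long, 30 mm thick, edges rounded 4 mm, about 90 g; origin at its middle, z along its length (either end may go down). At the start it lies in one of the two lanes of drip_rest (which one varies), z pointing up the slope, away from the robot at 50 degrees; its upper 77 mm stick out free above the wires.
- thin_roller: the thinner plain wooden hand roller: a cylinder 170 mm long, 22 mm thick, edges rounded 4 mm, about 90 g; origin at its middle, z along its length (either end may go down). At the start it lies in one of the two lanes of drip_rest (which one varies), z pointing up the slope, away from the robot at 50 degrees; its upper 65 mm stick out free above the wires.
- drip_rest: fixed rest of 6 mm steel wire, 130 mm wide in y, 90 mm deep in x, 105 mm tall, with two lanes at y = +45 and -45 mm, each a pair of wires that slope up at 50 degrees towards its +x, with a stop at the foot; nothing holds the rollers down. Origin on the worktop under its middle.
- roller_stand: fixed white plastic block, 78x176x104 mm, on a steel plate 92x190 mm, with two round wells in its top, 100 mm apart along its y. Origin under its centre, z up. In each well a steel drip plate is clamped at its own height, different every day: 36 to 82 mm below the top of the block. It is not reported and must be felt; it does not give.
- thick_well (a point): centre of the mouth of the wider well, in the top face of the stand (104 mm up); bore 33 mm, mouth bevelled by 3 mm; axes as the stand's
- thin_well (a point): centre of the mouth of the narrower well, in the top face of the stand (104 mm up); bore 25 mm, mouth bevelled by 3 mm; axes as the stand's
- vanilla: brown glass bottle, 47 mm across, 118 mm tall, standing at the back; origin under its centre. A bystander.
- drum_cornflour: yellow card drum with a white lid, 75 mm across, 96 mm tall, at the back left; origin under its centre. A bystander.

How it is judged:
At the end, for the whole second after the job is handed in: Each roller stands in its own well: its middle within 14 mm sideways of the well's centre and less than 62 mm (thick) or 57 mm (thin) above the top of the stand, so its lower end is at least 28 mm inside; upright within 0.15 rad; released and at rest (under 0.02 m/s) (horizontal distance between thick_roller and thick_well below 0.014 m and z of thick_roller in the frame of thick_well below 0.062 m and angle between the z axis of each of thick_roller, thin_roller and the z axis of roller_stand, either way round below 0.15 rad and linear speed of each of thick_roller, thin_roller below 0.02 m/s and horizontal distance between thin_roller and thin_well below 0.014 m and z of thin_roller in the frame of thin_well below 0.057 m); the robot touches nothing.
It fails at once if a roller is let go and drops (faster than 0.3 m/s out of the fingers), rather than being lowered until it rests ((contact force between thick_roller and the fingers below 0.05 N and linear speed of thick_roller above 0.3 m/s) or (contact force between thin_roller and the fingers below 0.05 N and linear speed of thin_roller above 0.3 m/s)).
It fails at once if a roller is rammed against the stand (over 35 N) (contact force between any of thick_roller, thin_roller and roller_stand above 35 N).
It fails at once if a bystander is shifted by more than 30 mm (distance of any of vanilla, drum_cornflour from where it was at the start of the episode above 0.03 m).
It also fails if it takes over 61 s, if anything falls off the work surface, if the arm or the gripper's body presses on something with over 40 N, if the wrist force passes 120 N, or if a joint passes its speed limit or range.

### The arm

A 6-joint arm with a two-finger parallel gripper is mounted at the origin on a cart in front of the work surface, level with it; the furniture and walls round the work are solid. World frame = base frame: x ahead of the robot, y to its left, z up, the work surface at z = 0. Lengths are in m, angles in rad, forces in N, time in s.
With the tool pointing down it reaches from about 0.35 to 0.775 m from the base axis. Payload 7.3 kg.
Tool frame: the origin (TCP) lies between the finger pads; the fingertips stand 14 mm ahead of it and the grasp point (between the pads) lies 5 mm behind it; z points along the fingers, y is the direction in which the jaws open and shut (so a half turn about z gives the same grasp; the last joint's range is limited). The gripper opens to 92 mm and grips with 3 to 60 N. Pads are 19 mm wide; open, the fingers measure 130 mm over their backs; the gripper's body (75 mm by 190 mm) begins 47 mm behind the grasp point.
Start: joints at [1.079, 0.342, 1.524, -0, 1.275, -0.146], TCP at [0.178, 0.494, 0.241] pointing down, gripper open.
Joint ranges: [-2.53, 2.53], [-0.77, 2.02], [0.04, 2.7], [-1, 4.14], [0.28, 2.66], [-3.11, 3.11]. Speed limits (rad/s): [2.57, 2.57, 3.14, 3.14, 3.14, 3.14].

### API

Orientations are given as [roll, pitch, yaw] about the fixed x, y, z axes, in that order (R = Rz(yaw) Ry(pitch) Rx(roll)).
In Python, from cell import robot gives the robot as it stands.
- The arm moves only by the shell command python3 -m creep 'ROWS' [FORCE]. ROWS is JSON, a list that holds one entry, the list of rows, each a list of 7 numbers: the shift along the tool's x, y, z in cm, then the turn, a rotation vector about the tool's x, y, z in degrees, then the gripper command: -1 is shut, 1 is fully open, values between are in proportion. In form: [[[tx, ty, tz, wx, wy, wz, gripper], ...]]. A call has 1 to 8 rows; each row is the pose to reach, as a shift and turn from the pose measured when the call began, along the tool's axes at that moment; what a row does not reach only later rows make up. A row lasts 1/10 s, in which the tool goes at most 50 mm and 8.59 degrees, less where a joint would pass 70% of its speed; a pose out of reach is approached as far as the arm can. A call with a gripper value outside its range is refused whole. The fingers move at their own pace and stop on an object; FORCE is the grip in N (left out, the last holds). Time passes only in rows, so rows that repeat a pose let the fingers close. It gives the time, the measured TCP pose, the force and the opening at its end, in the units of the state.
- robot.observe(): the state, without advancing time (a new reading comes with each control period).
- robot.read_camera(name): name is "side" or "top"; returns the picture (480x640x3 uint8, red, green, blue); there is no depth.
- robot.camera_params(name): a dict with "camera_matrix" (3x3 intrinsics, pixels), "k1" (the pictures are not rectified: a ray, as slopes to the right and down, at radius r is drawn at 1 + k1 r^2 times it, then the intrinsics apply), "R" (3x3) and "t" (3): a world point X has camera coordinates R X + t. Camera axes: x right, y down, z forward; pixel columns grow to the right and rows downward; lengths in m; the calibration is good to about 2 mm. A picture is of the moment at which its call begins. camera_params takes no time and is no camera call.
- robot.hand_in(): hands the job in, once; it reports no verdict.
Trained networks look in the newest picture that a camera, given by its name, has taken for a name from the list of things; names that differ only in an ending like _2 or _b are one class to them, and where a whole thing is asked for, a point or a joint stands for the part that bears it (a point fixed in the world has none). Each returns a list of dicts, best first, with "score" (0 to 1); they miss things now and then, are a little off and sometimes report something else, mostly with a low value. They report only what shows in the picture. A call takes as long as a camera call.
- robot.look_for(camera, label): "centre" ([x, y, z] in m, in the coordinates of the camera as it stood for that picture, good to about 4 mm: the middle of the surface that is visible of it).
- robot.masks_of(camera, label): "mask" (480x640 bool, what is visible of it).
The state is a dict: "time": time; "qpos": joint angles; "qvel": joint speeds; "joint_efforts": joint torques, N m; "tool_pos": TCP position; "tool_rot": TCP orientation; "contact_force": force on the tool from outside, world axes, zero at the start; "torque": the same for the moment, N m; "opening": finger opening in m.
Only numpy, scipy, OpenCV 4.12 (cv2) and the standard library are available. Lean on these libraries where they do the work, as an engineer would, in place of code of your own. Each camera call takes 0.05 s, during which the arm holds its last target.

## Working session

There is one attempt and no reset: what is moved stays moved. The work goes in short steps, Python scripts to look and compute and a shell command to move; the robot and the scene stay as the last step left them, time stands still between calls to the robot, and variables do not carry over. Pictures are saved under pics/ and viewed, and the job is handed in when it is done.

```bash
ls; mkdir -p pics; python3 - <<'E'
from cell import robot
import cv2
print(robot.observe())
for n in("side","top"):
    im=robot.read_camera(n); cv2.imwrite(f"pics/{n}0.png",im[:,:,::-1])
    p=robot.camera_params(n); print(n,p)
    import numpy as np
    R=np.array(p["R"]);t=np.array(p["t"])
    for l in("thick_roller","thin_roller","drip_rest","roller_stand","vanilla","drum_cornflour","thick_well","thin_well"):
        for d in robot.look_for(n,l)[:2]:
            print(l,round(d["score"],2),np.round(R.T@(np.array(d["centre"])-t),4))
print(robot.observe()["time"])
E
```

```text
pics
{'time': 0.0, 'qpos': array([ 1.07901843e+00,  3.42764377e-01,  1.52501733e+00, -1.45444800e-06,
        1.27538467e+00, -1.46024194e-01]), 'qvel': array([ 0.00046332,  0.00116006,  0.00060202,  0.00095343, -0.00011325,
        0.00101981]), 'joint_efforts': array([ 9.58351229e-04, -4.31240237e+01, -2.44220424e+01,  7.17751589e-02,
        5.58860635e-02, -1.18390453e-04]), 'tool_pos': array([0.17773494, 0.49359388, 0.24002321]), 'tool_rot': array([-3.14003548e+00, -2.27609919e-04,  2.79583919e+00]), 'contact_force': array([-0.39329712, -0.10753135,  0.29973885]), 'torque': array([0.01588722, 0.00396299, 0.01345796]), 'opening': 0.09176898243926164}
side {'camera_matrix': array([[572.68201605,   0.        , 325.4852539 ],
       [  0.        , 572.68201605, 240.88363595],
       [  0.        ,   0.        ,   1.        ]]), 'k1': -0.09197094805556993, 'R': array([[ 0.89257921, -0.4501787 ,  0.02532764],
       [-0.17988692, -0.40704875, -0.89551774],
       [ 0.4134526 ,  0.7947644 , -0.44430451]]), 't': array([-0.59750332,  0.18820829,  0.91494752])}
thick_roller 0.72 [0.5202 0
[... 302 characters left out ...]
top {'camera_matrix': array([[545.18137366,   0.        , 323.92271222],
       [  0.        , 545.18137366, 243.48449764],
       [  0.        ,   0.        ,   1.        ]]), 'k1': 0.018192895677814055, 'R': array([[ 0.01111995, -0.99993543, -0.00234278],
       [-0.99825149, -0.01096514, -0.05808386],
       [ 0.05805442,  0.00298458, -0.99830896]]), 't': array([-0.04869355,  0.67110996,  1.02342299])}
thick_roller 0.91 [0.5342 0.0723 0.1285]
thin_roller 0.77 [ 0.5551 -0.0166  0.1139]
drip_rest 0.87 [ 0.537  -0.0065  0.0457]
roller_stand 0.68 [ 0.5612 -0.186   0.1053]
vanilla 0.78 [0.7829 0.0048 0.087 ]
thick_well 0.77 [ 0.5584 -0.1866  0.1072]
thin_well 0.59 [ 0.5595 -0.1865  0.1034]
0.9
```

View pics/side0.png

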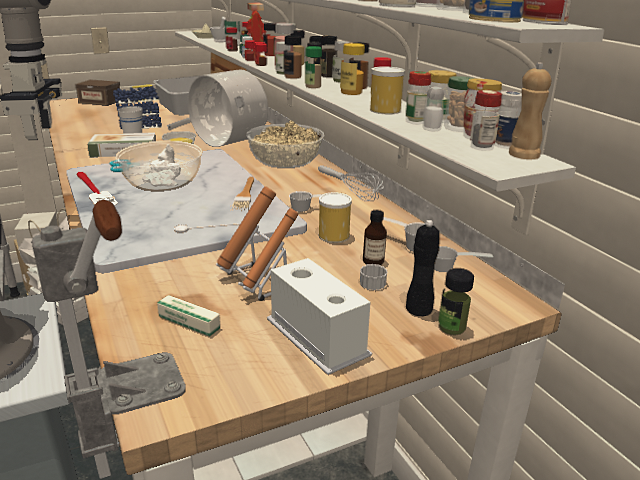

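View pics/top0.png

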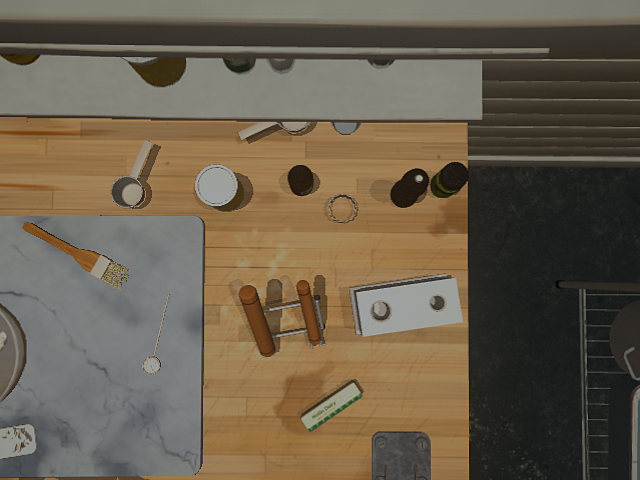

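```bash
cat > h.py <<'E'
import numpy as np,cv2
from scipy.optimize import minimize
from cell import robot
from scipy.spatial.transform import Rotation as Ro
P={n:robot.camera_params(n) for n in("side","top")}
def proj(n,X):
    p=P[n];c=np.asarray(X)@np.array(p["R"]).T+p["t"];s=c[:,:2]/c[:,2:]
    s=s*(1+p["k1"]*(s**2).sum(1,keepdims=True));K=np.array(p["camera_matrix"])
    return s*[K[0,0],K[1,1]]+K[:2,2]
def back(n,uv,z):
    p=P[n];K=np.array(p["camera_matrix"]);R=np.array(p["R"])
    s=cv2.undistortPoints(np.array(uv,float).reshape(-1,1,2),K,np.array([p["k1"],0,0,0,0.]))[:,0]
    d=np.c_[s,np.ones(len(s))]@R;C=-R.T@p["t"]
    return C+d*((z-C[2])/d[:,2:])
def cyl(c,ax,L,D,r=.004):
    ax=ax/np.linalg.norm(ax);u=np.cross(ax,[0,1,.1]);u/=np.linalg.norm(u);v=np.cross(ax,u)
    a=np.linspace(0,2*np.pi,40,endpoint=False)[:,None];ring=np.cos(a)*u+np.sin(a)*v
    return np.vstack([c+h*ax+ring*q for h,q in((L/2,D/2-r),(L/2-r,D/2),(-L/2+r,D/2),(-L/2,D/2-r))])
def fill(n,X):
    uv=proj(n,X);h=cv2.convexHull(np.round(uv*16*4+1.5*16).astype(np.int32))
    m=np.zeros((1920,2560),np.uint8);cv2.fillConvexPoly(m,h,255,shift=4)
    return cv2.resize(m,(640,480),interpolation=cv2.INTER_AREA)/255.
E
python3 - <<'E'
from h import *
dim={"thick_roller":(.1816,.030),"thin_roller":(.17,.022)}
init={"thick_roller":[.535,.065,.12],"thin_roller":[.54,-.018,.105]}
M={}
for n in("side","top"):
    im=robot.read_camera(n)
    for l in dim: M[n,l]=robot.masks_of(n,l)[0]["mask"].astype(float); print(n,l,M[n,l].sum())
np.savez("m.npz",**{a+"__"+b:m for (a,b),m in M.items()})
for l in dim:
    def ax(y,e): return np.array([np.cos(e)*np.cos(y),np.cos(e)*np.sin(y),np.sin(e)])
    def f(q,full=0):
        X=cyl(q[:3],ax(q[3],q[4]),*dim[l]);o=[]
        for n in("side","top"):
            m=fill(n,X);o.append(np.abs(m-M[n,l]).sum()/M[n,l].sum())
        return o if full else sum(o)+ (q[4]-np.radians(50))**2*5
    best=None
    for y0 in(-.1,.15):
        r=minimize(f,init[l]+[y0,np.radians(50)],method="Nelder-Mead",options=dict(initial_simplex=np.array([init[l]+[y0,.8727]]+[list(np.array(init[l]+[y0,.8727])+d) for d in np.diag([.02,.02,.02,.15,.05])]),xatol=1e-5,fatol=1e-4,maxiter=500))
        if best is None or r.fun<best.fun: best=r
    print(l,np.round(best.x,4),np.degrees(best.x[3:]),f(best.x,1))
E
python3 - <<'E'
import cv2
a=cv2.imread("pics/top0.png")[260:350,340:475];b=cv2.imread("pics/side0.png")[250:380,255:385]
cv2.imwrite("pics/c1.png",cv2.resize(a,None,fx=5.5,fy=5.5,interpolation=cv2.INTER_CUBIC))
cv2.imwrite("pics/c2.png",cv2.resize(b,None,fx=4.5,fy=4.5,interpolation=cv2.INTER_CUBIC))
E
```

```text
side thick_roller 1388.0
side thin_roller 1076.0
top thick_roller 1275.0
top thin_roller 810.0
thick_roller [0.5263 0.0722 0.1048 0.183  0.8678] [10.48774493 49.72181491] [np.float64(0.08473187545911737), np.float64(0.06227758554402153)]
thin_roller [ 0.5426 -0.0155  0.0953  0.1908  0.8687] [10.93192707 49.77471801] [np.float64(0.062143742255266414), np.float64(0.0765190026627935)]
```

View pics/c1.png

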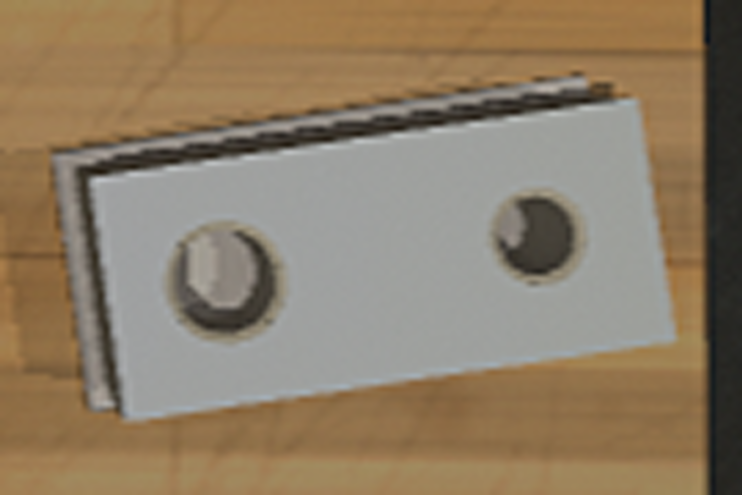

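View pics/c2.png

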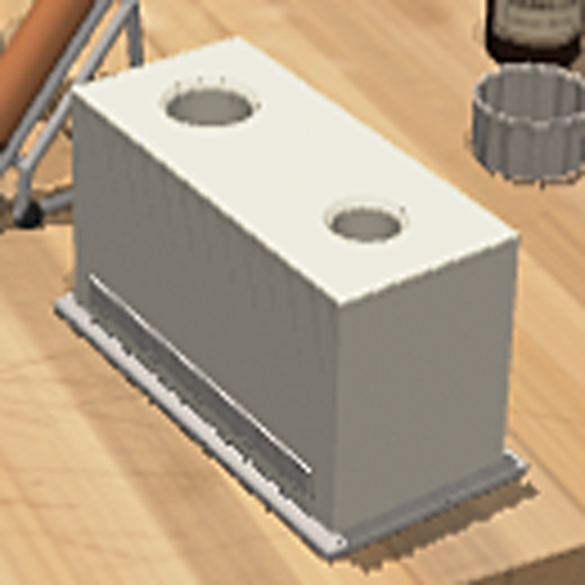

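```bash
python3 - <<'E'
from h import *
f=lambda p,s,o:(np.array(p,float)+.5)/s-.5+np.array(o)
T=f([(225,281),(538,236),(88,178),(636,98),(676,340),(125,420)],5.5,(340,260))
S=f([(211,105),(366,223),(75,90),(238,38),(518,240),(340,305)],4.5,(255,250))
for n,q in(("top",T),("side",S)):
    X=back(n,q,.104);print(n);print(np.round(X[:,:2],4))
    d=X[0]-X[1];print(np.hypot(*d[:2]),np.degrees(np.arctan2(-d[0],d[1])), X[2:].mean(0)[:2],X[:2].mean(0)[:2])
    E=np.roll(X[2:],-1,0)-X[2:];print(np.hypot(E[:,0],E[:,1]),np.degrees(np.arctan2(E[:,1],E[:,0])))
# roller fits overlay
dim={"thick_roller":(.1816,.030),"thin_roller":(.17,.022)}
Q={"thick_roller":[0.5263,0.0722,0.1048,.183,.8678],"thin_roller":[.5426,-.0155,.0953,.1908,.8687]}
for n in("side","top"):
    im=cv2.imread(f"pics/{n}0.png");im=cv2.resize(im,None,fx=5,fy=5,interpolation=cv2.INTER_CUBIC)
    for l in dim:
        q=Q[l];a=np.array([np.cos(q[4])*np.cos(q[3]),np.cos(q[4])*np.sin(q[3]),np.sin(q[4])])
        h=cv2.convexHull(np.round(proj(n,cyl(np.array(q[:3]),a,*dim[l]))*5+2).astype(np.int32));cv2.polylines(im,[h],True,(0,255,0),1)
        print(l,q[:3]-a*dim[l][0]/2,q[:3]+a*dim[l][0]/2)
    im=im[900:1500,1050:1650] if n=="side" else im[1350:1850,1150:1700]
    cv2.imwrite(f"pics/o_{n}.png",im)
E
```

```text
top
[[ 0.5504 -0.1415]
 [ 0.5658 -0.2406]
 [ 0.5824 -0.0978]
 [ 0.6098 -0.2717]
 [ 0.5336 -0.2841]
 [ 0.5064 -0.1101]]
0.10027768719367329 8.817040331419404 [ 0.55804431 -0.19092254] [ 0.55809033 -0.19103107]
[0.17604865 0.07721839 0.17609036 0.07706768] [ -81.05711513 -170.81244407   98.89390223    9.15707023]
side
[[ 0.548  -0.1436]
 [ 0.5627 -0.2425]
 [ 0.5052 -0.1117]
 [ 0.5804 -0.0988]
 [ 0.6061 -0.2746]
 [ 0.5309 -0.2845]]
0.10002866658750896 8.493464431358706 [ 0.55563006 -0.19238124] [ 0.55536105 -0.19306817]
[0.07629779 0.17763197 0.07584224 0.17470756] [   9.69985676  -81.67550807 -172.5017405    98.46926954]
thick_roller [0.46857742 0.06151725 0.03552791] [0.58402258 0.08288275 0.17407209]
thin_roller [ 0.48870151 -0.02591047  0.03040335] [ 0.59649849 -0.00508953  0.16019665]
thick_roller [0.46857742 0.06151725 0.03552791] [0.58402258 0.08288275 0.17407209]
thin_roller [ 0.48870151 -0.02591047  0.03040335] [ 0.59649849 -0.00508953  0.16019665]
```

View pics/o_side.png

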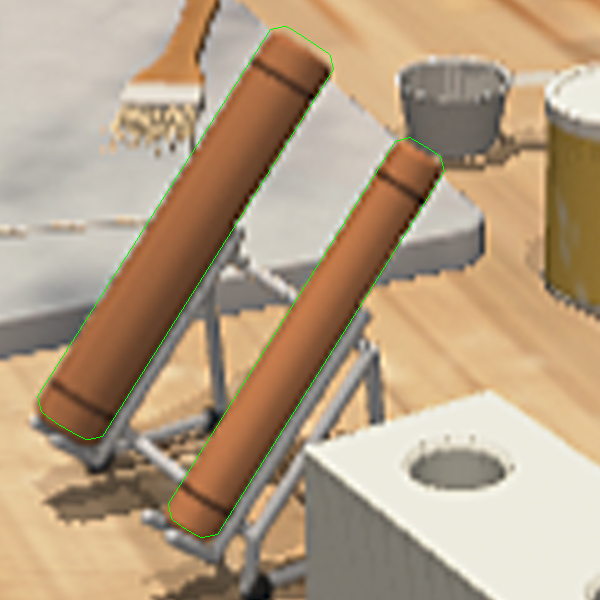

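View pics/o_top.png

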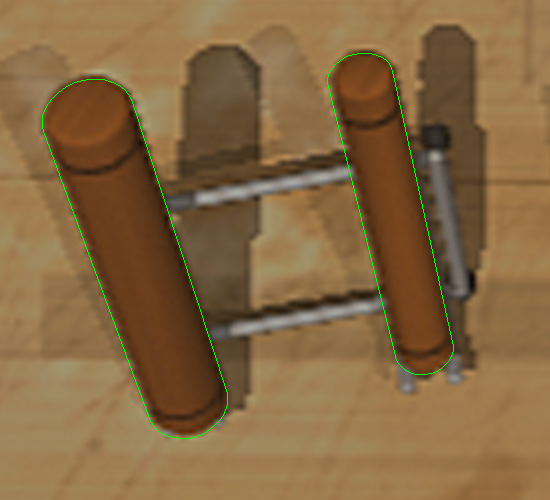

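```bash
cat >> h.py <<'E'
def tool(az,fwd,roll=0):
    """az deg; fwd: tilt of tool forward of straight down, deg"""
    a,f=np.radians([az,fwd]);z=np.array([np.sin(f)*np.cos(a),np.sin(f)*np.sin(a),-np.cos(f)])
    y=np.array([-np.sin(a),np.cos(a),0]);x=np.cross(y,z);return np.c_[x,y,z]
def go(G,R,s=None):
    """grasp point G (5mm behind tcp), orientation R -> print row"""
    s=s or robot.observe();R0=Ro.from_euler("xyz",s["tool_rot"]).as_matrix()
    T=np.array(G)+.005*R[:,2]
    d=R0.T@(T-s["tool_pos"])*100;w=np.degrees(Ro.from_matrix(R0.T@R).as_rotvec())
    print("t=%.2f row"%s["time"],np.round(d,2),np.round(w,1),"goal tcp",np.round(T,4))
def st():
    s=robot.observe();R0=Ro.from_euler("xyz",s["tool_rot"]).as_matrix()
    print("t=%.2f tcp"%s["time"],np.round(s["tool_pos"],4),"G",np.round(s["tool_pos"]-.005*R0[:,2],4),"z",np.round(R0[:,2],3),"q",np.round(s["qpos"],2),"F",np.round(s["contact_force"],1),"op",round(s["opening"],4));return s
def axis(yaw,el):
    y,e=np.radians([yaw,el]);return np.array([np.cos(e)*np.cos(y),np.cos(e)*np.sin(y),np.sin(e)])
A=axis(10.7,50)
THIN_TOP=np.array([.5965,-.0051,.1602]);THICK_TOP=np.array([.5840,.0829,.1741])
E
python3 - <<'E'
from h import *
st();R=tool(10.7,-15);G=THIN_TOP-.022*A;print(G)
go(G+[0,0,.13],R)
go(G,R)
print(back("top",[(323,120)],.35),back("top",[(323,120)],.45))
E
```

```text
t=1.20 tcp [0.1779 0.4939 0.2408] G [0.1779 0.4939 0.2458] z [ 0.  0. -1.] q [ 1.08  0.34  1.52 -0.    1.28 -0.15] F [0.3 0.2 0. ] op 0.0922
[ 0.58260455 -0.00772557  0.14334702]
t=1.20 row [-54.96 -33.55  -2.78] [  4.   14.6 -30.3] goal tcp [ 0.5813 -0.008   0.2685]
t=1.20 row [-54.96 -33.55  10.22] [  4.   14.6 -30.3] goal tcp [ 0.5813 -0.008   0.1385]
[[ 0.81585214 -0.03922423  0.35      ]] [[ 0.78703139 -0.03995068  0.45      ]]
```

```bash
python3 -m creep '[[[-55,-33.5,-2.8,4,14.6,-30.3,0.3],[-55,-33.5,-2.8,4,14.6,-30.3,0.3],[-55,-33.5,-2.8,4,14.6,-30.3,0.3],[-55,-33.5,-2.8,4,14.6,-30.3,0.3],[-55,-33.5,-2.8,4,14.6,-30.3,0.3],[-55,-33.5,-2.8,4,14.6,-30.3,0.3],[-55,-33.5,-2.8,4,14.6,-30.3,0.3],[-55,-33.5,-2.8,4,14.6,-30.3,0.3]]]' 15
python3 - <<'E'
from h import *
st();R=tool(10.7,-15);G=THIN_TOP-.022*A
go(G+[0,0,.13],R)
E
```

```text
time: 2.0
tool_pos: [0.4099, 0.2066, 0.2566]
tool_rot: [-3.141, -0.261, -2.956]
contact_force: [0.0, 1.1, -0.1]
opening: 0.0596
t=2.00 tcp [0.4099 0.2066 0.2566] G [0.4112 0.2069 0.2615] z [-0.253 -0.048 -0.966] q [ 0.28  0.36  1.49  0.02  1.56 -1.48] F [ 0.   1.1 -0.1] op 0.0596
t=2.00 row [-12.14 -24.26  -4.47] [ 0.   0.1 -0. ] goal tcp [ 0.5813 -0.008   0.2685]
```

```bash
python3 -m creep '[[[-12.1,-24.3,-4.5,0,0.1,0,0.3],[-12.1,-24.3,-4.5,0,0.1,0,0.3],[-12.1,-24.3,-4.5,0,0.1,0,0.3],[-12.1,-24.3,-4.5,0,0.1,0,0.3],[-12.1,-24.3,-4.5,0,0.1,0,0.3],[-12.1,-24.3,-4.5,0,0.1,0,0.3],[-12.1,-24.3,-4.5,0,0.1,0,0.3],[-12.1,-24.3,-4.5,0,0.1,0,0.3]]]'
python3 - <<'E'
from h import *
st();R=tool(10.7,-15);G=THIN_TOP-.022*A
go(G+[0,0,.13],R);go(G+[0,0,.05],R);go(G,R)
E
```

```text
time: 2.8
tool_pos: [0.581, -0.0086, 0.2684]
tool_rot: [3.141, -0.263, -2.957]
contact_force: [0.1, 0.1, -0.3]
opening: 0.06
t=2.80 tcp [ 0.581  -0.0086  0.2684] G [ 0.5823 -0.0083  0.2732] z [-0.256 -0.047 -0.965] q [-0.11  0.59  1.08 -0.08  1.73 -1.87] F [ 0.1  0.1 -0.3] op 0.06
t=2.80 row [-0.04  0.05 -0.02] [ 0.1 -0.1 -0.1] goal tcp [ 0.5813 -0.008   0.2685]
t=2.80 row [-2.12  0.05  7.7 ] [ 0.1 -0.1 -0.1] goal tcp [ 0.5813 -0.008   0.1885]
t=2.80 row [-3.42  0.05 12.53] [ 0.1 -0.1 -0.1] goal tcp [ 0.5813 -0.008   0.1385]
```

```bash
python3 -m creep '[[[-1.1,0.05,4,0,0,0,0.3],[-2.1,0.05,7.7,0,0,0,0.3],[-2.5,0.05,9.2,0,0,0,0.3],[-2.9,0.05,10.7,0,0,0,0.3],[-3.2,0.05,11.7,0,0,0,0.3],[-3.4,0.05,12.5,0,0,0,0.3],[-3.4,0.05,12.5,0,0,0,0.3]]]'
python3 - <<'E'
from h import *
st();R=tool(10.7,-15);G=THIN_TOP-.022*A
go(G,R)
a=robot.read_camera("side")[120:330,180:400,::-1];cv2.imwrite("pics/g1.png",cv2.resize(a,None,fx=2.8,fy=2.8,interpolation=cv2.INTER_CUBIC))
E
```

```text
time: 3.5
tool_pos: [0.5806, -0.0073, 0.1383]
tool_rot: [3.141, -0.265, -2.956]
contact_force: [0.1, -0.6, -0.1]
opening: 0.0599
t=3.50 tcp [ 0.5806 -0.0073  0.1383] G [ 0.5819 -0.0071  0.1431] z [-0.257 -0.047 -0.965] q [-0.11  0.68  1.27 -0.07  1.45 -1.84] F [ 0.1 -0.6 -0.1] op 0.0599
t=3.50 row [-0.05 -0.08 -0.04] [ 0.1 -0.2 -0. ] goal tcp [ 0.5813 -0.008   0.1385]
```

View pics/g1.png

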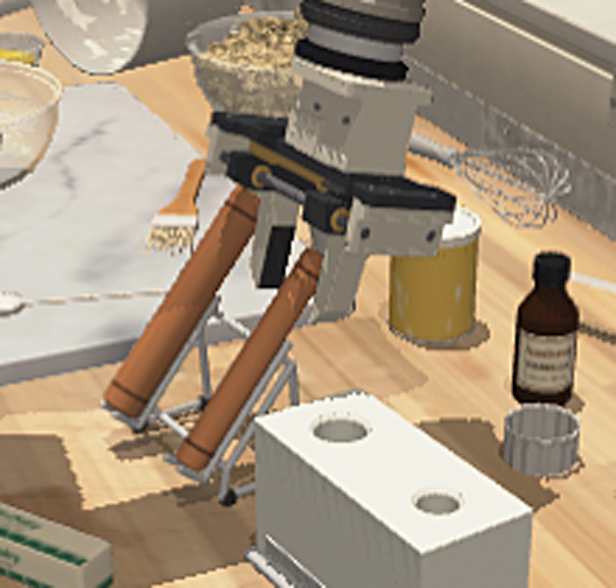

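```bash
python3 -m creep '[[[0,0,0,0,0,0,-1],[0,0,0,0,0,0,-1],[0,0,0,0,0,0,-1],[0,0,0,0,0,0,-1],[0,0,0,0,0,0,-1]]]' 20
python3 - <<'E'
from h import *
st()
E
```

```text
time: 4.05
tool_pos: [0.581, -0.0076, 0.1391]
tool_rot: [3.141, -0.263, -2.956]
contact_force: [0.7, 0.8, 0.4]
opening: 0.0244
t=4.05 tcp [ 0.581  -0.0076  0.1391] G [ 0.5823 -0.0073  0.144 ] z [-0.256 -0.047 -0.965] q [-0.11  0.68  1.27 -0.07  1.45 -1.84] F [0.7 0.8 0.4] op 0.0244
```

```bash
python3 -m creep '[[[0,0,0,0,0,0,-1],[0,0,0,0,0,0,-1],[0.5,0,-1.9,0,0,0,-1],[1.3,0,-4.8,0,0,0,-1],[2.6,0,-9.6,0,0,0,-1],[3.9,0,-14.5,0,0,0,-1],[3.9,0,-14.5,0,0,0,-1]]]'
python3 - <<'E'
from h import *
st()
for n in ("side","top"):
    a=robot.read_camera(n)[:,:,::-1];cv2.imwrite(f"pics/l_{n}.png",a)
W=np.array([.5643,-.2415,.104]);az=np.degrees(np.arctan2(W[1],W[0]))
go(W+[0,0,.188],tool(az,25))
E
```

```text
time: 4.75
tool_pos: [0.5833, -0.0077, 0.2966]
tool_rot: [-3.138, -0.251, -2.957]
contact_force: [0.2, -0.4, -0.7]
opening: 0.0215
t=4.75 tcp [ 0.5833 -0.0077  0.2966] G [ 0.5845 -0.0075  0.3014] z [-0.243 -0.049 -0.969] q [-0.11  0.57  1.03 -0.08  1.78 -1.87] F [ 0.2 -0.4 -0.7] op 0.0215
t=4.85 row [  5.57 -22.79   1.78] [  3.  -38.7  34.3] goal tcp [ 0.5662 -0.2423  0.2875]
```

View pics/l_side.png

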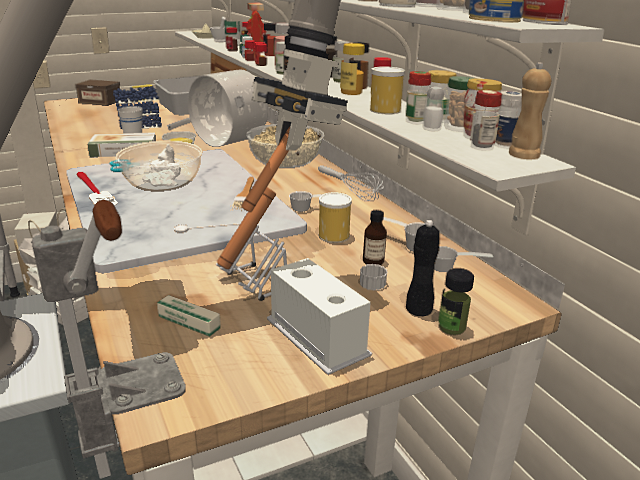

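```bash
python3 -m creep '[[[5.6,-22.8,1.8,3,-38.7,34.3,-1],[5.6,-22.8,1.8,3,-38.7,34.3,-1],[5.6,-22.8,1.8,3,-38.7,34.3,-1],[5.6,-22.8,1.8,3,-38.7,34.3,-1],[5.6,-22.8,1.8,3,-38.7,34.3,-1],[5.6,-22.8,1.8,3,-38.7,34.3,-1],[5.6,-22.8,1.8,3,-38.7,34.3,-1],[5.6,-22.8,1.8,3,-38.7,34.3,-1]]]'
cat > fit.py <<'E'
from h import *
dim={"thick_roller":(.1816,.030),"thin_roller":(.17,.022)}
def fitheld(l,tag,masks=True):
    """vertical-ish roller held: fit x,y,z,tiltx,tilty per both cams; per-camera too"""
    s=st();R0=Ro.from_euler("xyz",s["tool_rot"]).as_matrix();G=s["tool_pos"]-.005*R0[:,2]
    M={}
    for n in("side","top"):
        im=robot.read_camera(n);cv2.imwrite(f"pics/{tag}_{n}.png",im[:,:,::-1])
        r=robot.masks_of(n,l)
        if r: M[n]=r[0]["mask"].astype(float);print(n,r[0]["score"],M[n].sum())
    L,D=dim[l]
    def X(q):
        a=np.array([q[3],q[4],1.]);a/=np.linalg.norm(a);return cyl(np.array(q[:3]),a,L,D)
    for cams in (["side"],["side","top"]):
        if any(n not in M for n in cams): continue
        def f(q):
            o=0
            for n in cams:
                # visible part only: ignore pixels above gripped part -> use lower-bounded weights
                m=fill(n,X(q));wt=np.ones_like(m)
                ys,xs=np.where(M[n]>0)
                if n=="side": wt[:ys.min()+2]=0
                else: wt[:]=1; 
                o+=(np.abs(m-M[n])*wt).sum()/M[n].sum()*(1 if n=="side" else .3)
            return o+ 0.5*((q[2]-(G[2]+.022-L/2))/.01)**2*.02
        q0=np.array([G[0],G[1],G[2]+.022-L/2,0,0])
        r=minimize(f,q0,method="Nelder-Mead",options=dict(initial_simplex=np.vstack([q0]+[q0+d for d in np.diag([.006,.006,.006,.05,.05])]),maxiter=500,xatol=1e-5,fatol=1e-4))
        a=r.x;bot=a[:3]-np.array([a[3],a[4],1])*L/2
        print(cams,np.round(a,4),"bottom",np.round(bot,4),"f",round(r.fun,3))
    return G
E
python3 - <<'E'
from h import *
st();W=np.array([.5643,-.2415,.104]);az=np.degrees(np.arctan2(W[1],W[0]))
go(W+[0,0,.188],tool(az,25))
E
```

```text
time: 5.65
tool_pos: [0.5652, -0.2418, 0.2862]
tool_rot: [-3.141, 0.431, 2.74]
contact_force: [-0.8, -0.5, -0.4]
opening: 0.0213
t=5.65 tcp [ 0.5652 -0.2418  0.2862] G [ 0.5633 -0.241   0.2907] z [ 0.385 -0.163 -0.909] q [-0.56  0.26  1.59  0.09  0.87 -1.77] F [-0.8 -0.5 -0.4] op 0.0213
t=5.65 row [-0.16 -0.01 -0.07] [ 0.1 -0.3  0.2] goal tcp [ 0.5662 -0.2423  0.2875]
```

```bash
python3 - <<'E'
from fit import *
fitheld("thin_roller","p1")
b=cv2.imread("pics/p1_side.png")[130:380,240:420];cv2.imwrite("pics/p1c.png",cv2.resize(b,None,fx=2.4,fy=2.4,interpolation=cv2.INTER_CUBIC))
b=cv2.imread("pics/p1_top.png")[200:380,340:500];cv2.imwrite("pics/p1d.png",cv2.resize(b,None,fx=3,fy=3,interpolation=cv2.INTER_CUBIC))
E
```

```text
t=5.65 tcp [ 0.5652 -0.2418  0.2862] G [ 0.5633 -0.241   0.2907] z [ 0.385 -0.163 -0.909] q [-0.56  0.26  1.59  0.09  0.87 -1.77] F [-0.8 -0.5 -0.4] op 0.0213
side 0.58 1063.0
top 0.46 48.0
['side'] [ 0.5635 -0.2402  0.2284  0.0133  0.0147] bottom [ 0.5623 -0.2414  0.1434] f 0.434
['side', 'top'] [ 0.5715 -0.2259  0.2049  0.0564  0.2034] bottom [ 0.5667 -0.2432  0.1199] f 1.946
```

View pics/p1c.png

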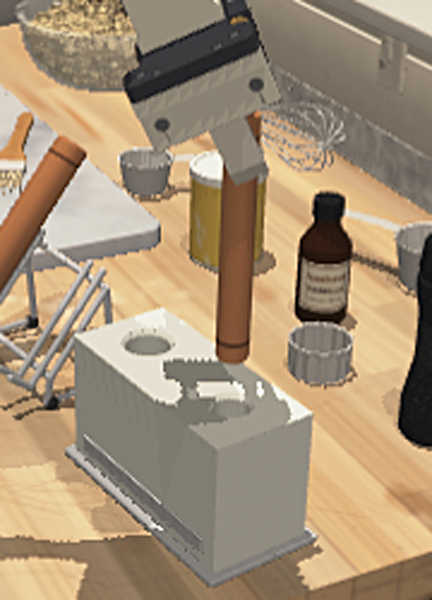

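View pics/p1d.png

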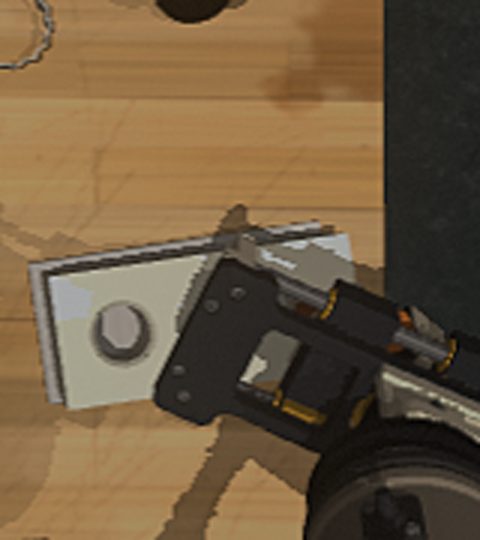

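```bash
cat >> fit.py <<'E'
def edges(tag,l,G,a,g,f=5):
    L,D=dim[l];im=cv2.imread(f"pics/{tag}_side.png")
    hsv=cv2.cvtColor(im,cv2.COLOR_BGR2HSV)
    a=np.array(a,float);a/=np.linalg.norm(a);C=np.array(G)+a*(g-L/2)
    Pp=proj("side",cyl(C,a,L,D));c=Pp.mean(0)
    big=cv2.resize(im,None,fx=f,fy=f,interpolation=cv2.INTER_CUBIC)
    h=cv2.convexHull(np.round(Pp*f+(f-1)/2).astype(np.int32));cv2.polylines(big,[h],True,(0,255,0),1)
    x0,y0=int((c[0]-40)*f),int((Pp[:,1].max()-95)*f);cv2.imwrite(f"pics/{tag}_e.png",big[y0:y0+580,x0:x0+80*f])
    print("crop origin px",x0/f,y0/f,"pred bottom",proj("side",[C-a*L/2]))
E
python3 - <<'E'
from fit import *
s=st();R0=Ro.from_euler("xyz",s["tool_rot"]).as_matrix();G=s["tool_pos"]-.005*R0[:,2]
edges("p1","thin_roller",G,[0,0,1],.022)
E
```

```text
t=5.85 tcp [ 0.567  -0.2421  0.2875] G [ 0.5651 -0.2412  0.292 ] z [ 0.388 -0.165 -0.907] q [-0.56  0.26  1.59  0.09  0.86 -1.77] F [-0.1  0.1 -1.2] op 0.0215
crop origin px 299.8 183.8 pred bottom [[337.75191112 276.65057193]]
```

View pics/p1_e.png

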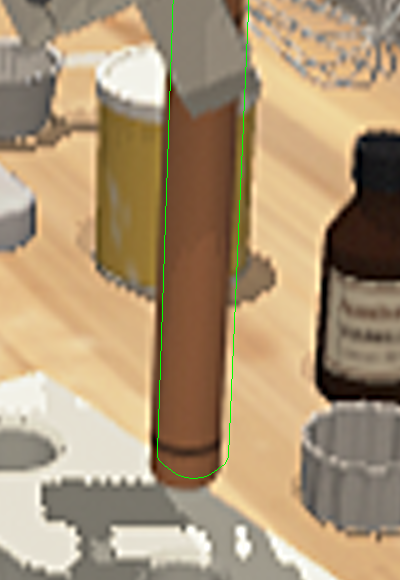

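```bash
python3 - <<'E'
from fit import *
s=st();R0=Ro.from_euler("xyz",s["tool_rot"]).as_matrix();G=s["tool_pos"]-.005*R0[:,2]
im=robot.read_camera("side");cv2.imwrite(f"pics/p2_side.png",im[:,:,::-1])
edges("p2","thin_roller",G,[0,0,1],.022)
E
```

```text
t=5.85 tcp [ 0.567  -0.2421  0.2875] G [ 0.5651 -0.2412  0.292 ] z [ 0.388 -0.165 -0.907] q [-0.56  0.26  1.59  0.09  0.86 -1.77] F [-0.1  0.1 -1.2] op 0.0215
crop origin px 299.8 183.8 pred bottom [[337.75191112 276.65057193]]
```

View pics/p2_e.png

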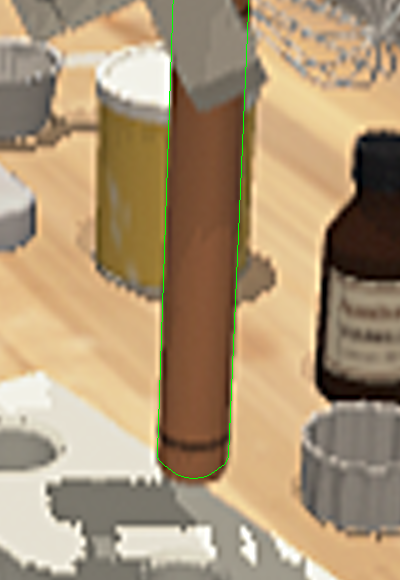

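```bash
python3 - <<'E'
from fit import *
W=np.array([.5637,-.2413,.104]);az=np.degrees(np.arctan2(-.2415,.5643));R=tool(az,25)
for h in (.188,.154,.142): go(W+[0,0,h],R)
E
```

```text
t=5.90 row [ 0.1  -0.05 -0.05] [ 0.1 -0.1  0.2] goal tcp [ 0.5656 -0.2421  0.2875]
t=5.90 row [ 1.53 -0.05  3.03] [ 0.1 -0.1  0.2] goal tcp [ 0.5656 -0.2421  0.2535]
t=5.90 row [ 2.04 -0.05  4.12] [ 0.1 -0.1  0.2] goal tcp [ 0.5656 -0.2421  0.2415]
```

Down to 6 mm above, then gently to about 6 mm inside.

```bash
python3 -m creep '[[[0.5,-0.05,1,0,0,0.2,-1],[1.0,-0.05,2,0,0,0.2,-1],[1.53,-0.05,3.03,0,0,0.2,-1],[1.53,-0.05,3.03,0,0,0.2,-1],[1.7,-0.05,3.4,0,0,0.2,-1],[1.87,-0.05,3.75,0,0,0.2,-1],[2.04,-0.05,4.12,0,0,0.2,-1],[2.04,-0.05,4.12,0,0,0.2,-1]]]' 12
python3 - <<'E'
from fit import *
W=np.array([.5637,-.2413,.104]);az=np.degrees(np.arctan2(-.2415,.5643));R=tool(az,25)
s=st();R0=Ro.from_euler("xyz",s["tool_rot"]).as_matrix();G=s["tool_pos"]-.005*R0[:,2]
im=robot.read_camera("side");cv2.imwrite(f"pics/p3_side.png",im[:,:,::-1])
edges("p3","thin_roller",G,[0,0,1],.022)
for h in (.142,.122): go(W+[0,0,h],R)
E
```

```text
time: 6.7
tool_pos: [0.5656, -0.2419, 0.2409]
tool_rot: [3.14, 0.434, 2.736]
contact_force: [0.4, 0.3, -1.4]
opening: 0.0218
t=6.70 tcp [ 0.5656 -0.2419  0.2409] G [ 0.5636 -0.241   0.2455] z [ 0.388 -0.164 -0.907] q [-0.56  0.3   1.67  0.1   0.75 -1.79] F [ 0.4  0.3 -1.4] op 0.0218
crop origin px 297.6 209.4 pred bottom [[335.85217286 302.05327603]]
t=6.75 row [-0.03 -0.02 -0.02] [ 0.1 -0.1 -0.1] goal tcp [ 0.5656 -0.2421  0.2415]
t=6.75 row [ 0.82 -0.02  1.79] [ 0.1 -0.1 -0.1] goal tcp [ 0.5656 -0.2421  0.2215]
```

View pics/p3_e.png

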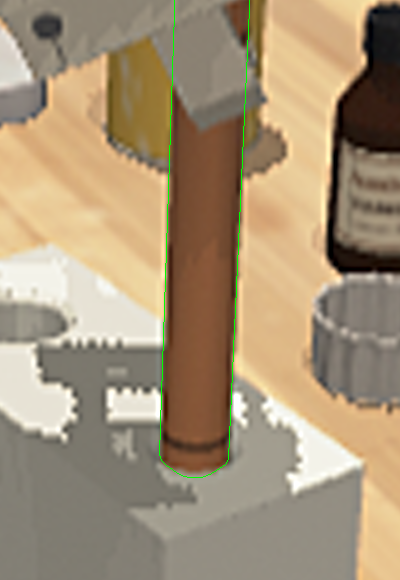

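```bash
python3 -m creep '[[[0.15,-0.02,0.33,0,0,0,-1],[0.31,-0.02,0.68,0,0,0,-1],[0.47,-0.02,1.03,0,0,0,-1],[0.64,-0.02,1.4,0,0,0,-1],[0.82,-0.02,1.79,0,0,0,-1],[0.98,-0.02,2.15,0,0,0,-1],[0.98,-0.02,2.15,0,0,0,-1]]]' 12
python3 - <<'E'
from fit import *
W=np.array([.5637,-.2413,.104]);az=np.degrees(np.arctan2(-.2415,.5643));R=tool(az,25)
s=st()
for h in (.115,.105): go(W+[0,0,h],R)
E
```

```text
time: 7.45
tool_pos: [0.5654, -0.2419, 0.2166]
tool_rot: [3.14, 0.433, 2.736]
contact_force: [1.0, 1.2, -2.0]
opening: 0.0218
t=7.45 tcp [ 0.5654 -0.2419  0.2166] G [ 0.5634 -0.2411  0.2211] z [ 0.386 -0.164 -0.908] q [-0.56  0.33  1.71  0.11  0.69 -1.8 ] F [ 1.   1.2 -2. ] op 0.0218
t=7.45 row [ 0.06 -0.01  0.21] [ 0.1 -0.2 -0.1] goal tcp [ 0.5656 -0.2421  0.2145]
t=7.45 row [ 0.48 -0.01  1.12] [ 0.1 -0.2 -0.1] goal tcp [ 0.5656 -0.2421  0.2045]
```

```bash
python3 -m creep '[[[0.04,0,0.09,0,0,0,-1],[0.08,0,0.18,0,0,0,-1],[0.12,0,0.27,0,0,0,-1],[0.17,0,0.36,0,0,0,-1],[0.21,0,0.45,0,0,0,-1],[0.21,0,0.45,0,0,0,-1]]]' 12
```

```text
time: 8.05
tool_pos: [0.5653, -0.2419, 0.2115]
tool_rot: [3.14, 0.433, 2.736]
contact_force: [1.1, 1.4, -0.6]
opening: 0.0217
```

```bash
python3 -m creep '[[[0.04,0,0.09,0,0,0,-1],[0.08,0,0.18,0,0,0,-1],[0.12,0,0.27,0,0,0,-1],[0.17,0,0.36,0,0,0,-1],[0.21,0,0.45,0,0,0,-1],[0.21,0,0.45,0,0,0,-1]]]' 12
```

```text
time: 8.65
tool_pos: [0.5652, -0.2418, 0.2063]
tool_rot: [3.139, 0.433, 2.736]
contact_force: [1.6, 1.3, -1.0]
opening: 0.0218
```

```bash
python3 -m creep '[[[0.04,0,0.09,0,0,0,-1],[0.08,0,0.18,0,0,0,-1],[0.12,0,0.27,0,0,0,-1],[0.17,0,0.36,0,0,0,-1],[0.21,0,0.45,0,0,0,-1],[0.21,0,0.45,0,0,0,-1]]]' 12
```

```text
time: 9.25
tool_pos: [0.5651, -0.2417, 0.2011]
tool_rot: [3.139, 0.432, 2.736]
contact_force: [1.0, 0.9, -1.4]
opening: 0.022
```

```bash
python3 -m creep '[[[0.04,0,0.09,0,0,0,-1],[0.08,0,0.18,0,0,0,-1],[0.12,0,0.27,0,0,0,-1],[0.17,0,0.36,0,0,0,-1],[0.21,0,0.45,0,0,0,-1],[0.21,0,0.45,0,0,0,-1]]]' 12
```

```text
time: 9.85
tool_pos: [0.565, -0.2417, 0.1959]
tool_rot: [3.139, 0.432, 2.736]
contact_force: [1.4, 0.8, -0.4]
opening: 0.0217
```

```bash
python3 -m creep '[[[0.04,0,0.09,0,0,0,-1],[0.08,0,0.18,0,0,0,-1],[0.12,0,0.27,0,0,0,-1],[0.17,0,0.36,0,0,0,-1],[0.21,0,0.45,0,0,0,-1],[0.21,0,0.45,0,0,0,-1]]]' 12
```

```text
time: 10.45
tool_pos: [0.5649, -0.2416, 0.1908]
tool_rot: [3.139, 0.432, 2.736]
contact_force: [1.7, 0.9, -0.8]
opening: 0.0214
```

```bash
python3 -m creep '[[[0.04,0,0.09,0,0,0,-1],[0.08,0,0.18,0,0,0,-1],[0.12,0,0.27,0,0,0,-1],[0.17,0,0.36,0,0,0,-1],[0.21,0,0.45,0,0,0,-1],[0.21,0,0.45,0,0,0,-1]]]' 12
```

```text
time: 11.05
tool_pos: [0.5648, -0.2416, 0.1856]
tool_rot: [3.139, 0.431, 2.736]
contact_force: [1.9, 1.1, 0.7]
opening: 0.0217
```

```bash
python3 -m creep '[[[0.04,0,0.09,0,0,0,-1],[0.08,0,0.18,0,0,0,-1],[0.12,0,0.27,0,0,0,-1],[0.12,0,0.27,0,0,0,-1]]]' 12
```

```text
time: 11.45
tool_pos: [0.5648, -0.2416, 0.1825]
tool_rot: [3.139, 0.431, 2.736]
contact_force: [2.1, 1.2, -0.2]
opening: 0.0217
```

```bash
python3 -m creep '[[[0.04,0,0.09,0,0,0,-1],[0.08,0,0.18,0,0,0,-1],[0.12,0,0.27,0,0,0,-1],[0.17,0,0.36,0,0,0,-1],[0.17,0,0.36,0,0,0,-1]]]' 12
```

```text
time: 11.95
tool_pos: [0.5647, -0.2415, 0.1783]
tool_rot: [3.139, 0.431, 2.736]
contact_force: [2.2, 0.7, -0.1]
opening: 0.0213
```

```bash
python3 -m creep '[[[0.04,0,0.09,0,0,0,-1],[0.08,0,0.18,0,0,0,-1],[0.12,0,0.27,0,0,0,-1],[0.17,0,0.36,0,0,0,-1],[0.17,0,0.36,0,0,0,-1]]]' 12
python3 - <<'E'
from fit import *
s=st();R0=Ro.from_euler("xyz",s["tool_rot"]).as_matrix();G=s["tool_pos"]-.005*R0[:,2]
im=robot.read_camera("side");cv2.imwrite(f"pics/p4_side.png",im[:,:,::-1])
edges("p4","thin_roller",G,[0,0,1],.022)
print(s["torque"])
b=im[150:390,240:440,::-1];cv2.imwrite("pics/p4c.png",cv2.resize(b,None,fx=2.5,fy=2.5,interpolation=cv2.INTER_CUBIC))
E
```

```text
time: 12.45
tool_pos: [0.5646, -0.2414, 0.1741]
tool_rot: [3.139, 0.43, 2.736]
contact_force: [2.0, 2.1, 0.3]
opening: 0.0218
t=12.45 tcp [ 0.5646 -0.2414  0.1741] G [ 0.5627 -0.2406  0.1786] z [ 0.384 -0.162 -0.909] q [-0.56  0.38  1.76  0.12  0.58 -1.82] F [2.  2.1 0.3] op 0.0218
crop origin px 295.6 243.8 pred bottom [[333.88217318 336.33094232]]
[ 0.38581777 -0.24621288  0.15420541]
```

View pics/p4c.png

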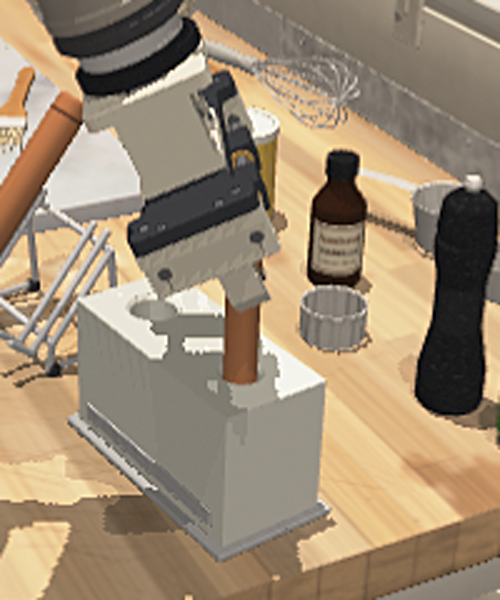

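```bash
python3 - <<'E'
from fit import *
W=np.array([.5637,-.2408,.104]);az=np.degrees(np.arctan2(-.2415,.5643));R=tool(az,25)
for h in (.0735,.0705,.0645): go(W+[0,0,h],R)
E
```

```text
t=12.50 row [-0.04  0.02  0.14] [ 0.1 -0.3 -0.1] goal tcp [ 0.5656 -0.2416  0.173 ]
t=12.50 row [0.08 0.02 0.41] [ 0.1 -0.3 -0.1] goal tcp [ 0.5656 -0.2416  0.17  ]
t=12.50 row [0.33 0.02 0.96] [ 0.1 -0.3 -0.1] goal tcp [ 0.5656 -0.2416  0.164 ]
```

```bash
python3 -m creep '[[[-0.04,0.02,0.14,0,-0.3,0,-1],[0,0.02,0.22,0,-0.3,0,-1],[0.04,0.02,0.32,0,-0.3,0,-1],[0.08,0.02,0.41,0,-0.3,0,-1],[0.08,0.02,0.41,0,-0.3,0,-1]]]' 12
```

```text
time: 13.0
tool_pos: [0.5654, -0.2416, 0.1696]
tool_rot: [3.139, 0.435, 2.736]
contact_force: [-0.2, 0.7, -1.1]
opening: 0.0218
```

```bash
python3 -m creep '[[[0.04,0,0.09,0,0,0,-1],[0.08,0,0.18,0,0,0,-1],[0.12,0,0.27,0,0,0,-1],[0.12,0,0.27,0,0,0,-1]]]' 12
```

```text
time: 13.4
tool_pos: [0.5667, -0.2423, 0.1688]
tool_rot: [3.14, 0.44, 2.736]
contact_force: [0.4, 2.1, 8.1]
opening: 0.0215
```

```bash
python3 -m creep '[[[0,0,0,0,0,0,-1],[0,0,0,0,0,0,-0.3],[0,0,0,0,0,0,0],[0,0,0,0,0,0,0.2],[0,0,0,0,0,0,0.3],[0,0,0,0,0,0,0.3]]]' 12
python3 - <<'E'
from fit import *
st()
im=robot.read_camera("side");b=im[150:390,240:440,::-1];cv2.imwrite("pics/p5c.png",cv2.resize(b,None,fx=2.5,fy=2.5,interpolation=cv2.INTER_CUBIC))
E
```

```text
time: 14.0
tool_pos: [0.5667, -0.2424, 0.1687]
tool_rot: [3.14, 0.44, 2.736]
contact_force: [-0.1, -0.2, 0.6]
opening: 0.0566
t=14.00 tcp [ 0.5667 -0.2424  0.1687] G [ 0.5647 -0.2415  0.1732] z [ 0.392 -0.166 -0.905] q [-0.56  0.38  1.77  0.13  0.56 -1.82] F [-0.1 -0.2  0.6] op 0.0566
```

View pics/p5c.png

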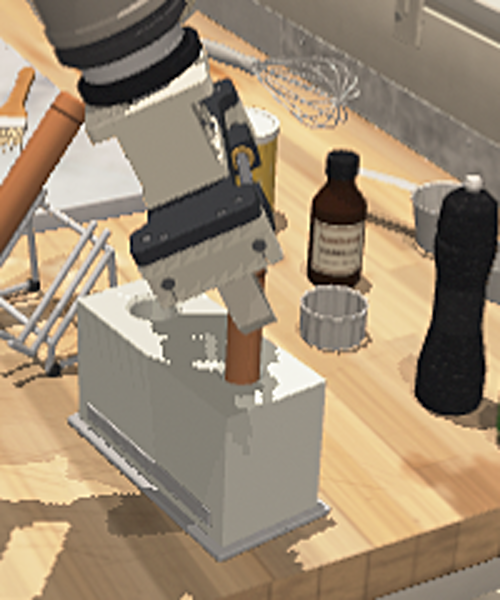

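```bash
python3 -m creep '[[[0,0,-1,0,0,0,0.3],[0,0,-3,0,0,0,0.3],[0,0,-7,0,0,0,0.3],[0,0,-12,0,0,0,0.5],[-2,0,-16,0,0,0,0.5],[-2,0,-16,0,0,0,0.5]]]' 20
python3 - <<'E'
from fit import *
st();R=tool(10.7,-15);G=THICK_TOP-.022*A
go(G+[0,0,.12],R)
im=robot.read_camera("side");b=im[150:390,240:440,::-1];cv2.imwrite("pics/p6c.png",cv2.resize(b,None,fx=2.5,fy=2.5,interpolation=cv2.INTER_CUBIC))
E
```

```text
time: 14.65
tool_pos: [0.5224, -0.2241, 0.3308]
tool_rot: [-3.14, 0.454, 2.737]
contact_force: [0.5, 0.2, -0.1]
opening: 0.0689
t=14.65 tcp [ 0.5224 -0.2241  0.3308] G [ 0.5204 -0.2232  0.3353] z [ 0.403 -0.174 -0.899] q [-0.58  0.13  1.64  0.1   0.93 -1.79] F [ 0.5  0.2 -0.1] op 0.0689
t=14.65 row [ 9.47 29.79  1.83] [ -3.4  39.8 -34.4] goal tcp [0.5688 0.08   0.2724]
```

View pics/p6c.png

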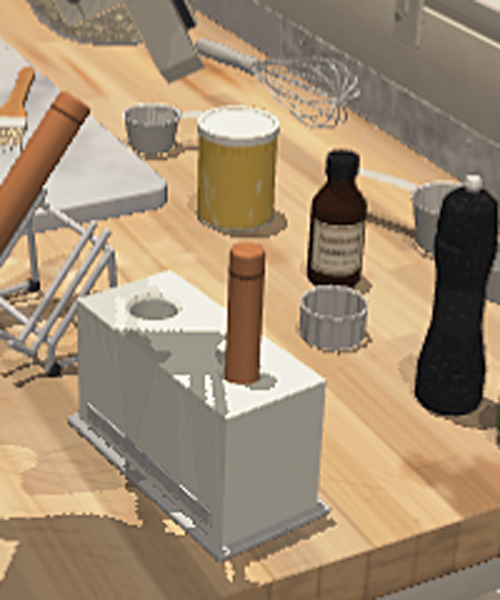

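Thin roller stands well in its well. Now the thick one.

```bash
python3 -m creep '[[[9.5,29.8,1.8,-3.4,39.8,-34.4,0.4],[9.5,29.8,1.8,-3.4,39.8,-34.4,0.4],[9.5,29.8,1.8,-3.4,39.8,-34.4,0.4],[9.5,29.8,1.8,-3.4,39.8,-34.4,0.4],[9.5,29.8,1.8,-3.4,39.8,-34.4,0.4],[9.5,29.8,1.8,-3.4,39.8,-34.4,0.4],[9.5,29.8,1.8,-3.4,39.8,-34.4,0.4],[9.5,29.8,1.8,-3.4,39.8,-34.4,0.4]]]' 20
python3 - <<'E'
from fit import *
st();R=tool(10.7,-15);G=THICK_TOP-.022*A
go(G+[0,0,.12],R);go(G+[0,0,.04],R);go(G,R)
E
```

```text
time: 15.5
tool_pos: [0.567, 0.083, 0.2666]
tool_rot: [3.136, -0.271, -2.951]
contact_force: [-0.1, -0.1, -0.3]
opening: 0.0643
t=15.50 tcp [0.567  0.083  0.2666] G [0.5684 0.0832 0.2714] z [-0.264 -0.045 -0.964] q [ 0.03  0.58  1.1  -0.04  1.73 -1.73] F [-0.1 -0.1 -0.3] op 0.0643
t=15.50 row [ 0.04 -0.32 -0.59] [ 0.3 -0.5  0.2] goal tcp [0.5688 0.08   0.2724]
t=15.50 row [-2.1  -0.36  7.11] [ 0.3 -0.5  0.2] goal tcp [0.5688 0.08   0.1924]
t=15.50 row [-3.17 -0.39 10.97] [ 0.3 -0.5  0.2] goal tcp [0.5688 0.08   0.1524]
```

```bash
python3 -m creep '[[[-1,-0.3,3,0.3,-0.5,0.2,0.4],[-2.1,-0.36,7.1,0.3,-0.5,0.2,0.4],[-2.1,-0.36,7.1,0.3,-0.5,0.2,0.4],[-2.1,-0.36,7.1,0.3,-0.5,0.2,0.4]]]' 20
python3 - <<'E'
from fit import *
st();R=tool(10.7,-15);G=THICK_TOP-.022*A
go(G,R)
E
```

```text
time: 15.9
tool_pos: [0.5686, 0.0786, 0.1941]
tool_rot: [-3.14, -0.262, -2.957]
contact_force: [0.7, 0.4, 1.0]
opening: 0.0646
t=15.90 tcp [0.5686 0.0786 0.1941] G [0.5699 0.0788 0.1989] z [-0.254 -0.049 -0.966] q [ 0.03  0.62  1.22 -0.04  1.56 -1.72] F [0.7 0.4 1. ] op 0.0646
t=15.90 row [-1.12  0.14  4.01] [-0.   0.  -0.1] goal tcp [0.5688 0.08   0.1524]
```

```bash
python3 -m creep '[[[-0.5,0.1,2,0,0,0,0.4],[-0.9,0.14,3.3,0,0,0,0.4],[-1.1,0.14,4,0,0,0,0.4],[-1.1,0.14,4,0,0,0,0.4],[-1.1,0.14,4,0,0,0,-1],[-1.1,0.14,4,0,0,0,-1],[-1.1,0.14,4,0,0,0,-1],[-1.1,0.14,4,0,0,0,-1]]]' 20
python3 - <<'E'
from fit import *
st()
im=robot.read_camera("side");b=im[120:330,180:400,::-1];cv2.imwrite("pics/g2.png",cv2.resize(b,None,fx=2.5,fy=2.5,interpolation=cv2.INTER_CUBIC))
E
```

```text
time: 16.7
tool_pos: [0.5688, 0.08, 0.1529]
tool_rot: [-3.14, -0.261, -2.957]
contact_force: [-0.6, 0.1, 0.0]
opening: 0.0366
t=16.70 tcp [0.5688 0.08   0.1529] G [0.5701 0.0803 0.1577] z [-0.253 -0.049 -0.966] q [ 0.03  0.66  1.27 -0.04  1.47 -1.72] F [-0.6  0.1  0. ] op 0.0366
```

View pics/g2.png

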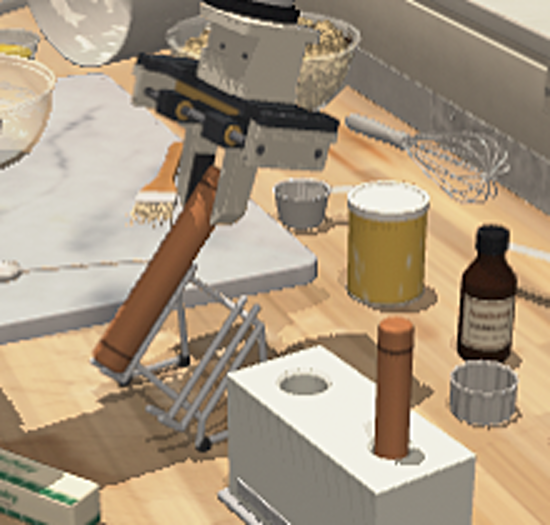

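```bash
python3 -m creep '[[[0,0,0,0,0,0,-1],[0,0,0,0,0,0,-1],[0,0,0,0,0,0,-1],[0.5,0,-1.9,0,0,0,-1],[1.3,0,-4.8,0,0,0,-1],[2.6,0,-9.6,0,0,0,-1],[3.9,0,-14.5,0,0,0,-1],[3.9,0,-14.5,0,0,0,-1]]]' 20
python3 - <<'E'
from fit import *
st()
W=np.array([.5487,-.1423,.104]);az=np.degrees(np.arctan2(W[1],W[0]));print(az)
go(W+[0,0,.200],tool(az,25))
E
```

```text
time: 17.55
tool_pos: [0.5705, 0.0801, 0.3102]
tool_rot: [-3.138, -0.248, -2.958]
contact_force: [1.0, -0.4, -1.6]
opening: 0.0296
t=17.55 tcp [0.5705 0.0801 0.3102] G [0.5717 0.0804 0.315 ] z [-0.241 -0.049 -0.969] q [ 0.03  0.55  1.02 -0.04  1.81 -1.73] F [ 1.  -0.4 -1.6] op 0.0296
-14.538803631250621
t=17.55 row [  5.57 -21.55   2.6 ] [  2.2 -38.5  25.5] goal tcp [ 0.5507 -0.1428  0.2995]
```

```bash
python3 -m creep '[[[5.6,-21.5,2.6,2.2,-38.5,25.5,-1],[5.6,-21.5,2.6,2.2,-38.5,25.5,-1],[5.6,-21.5,2.6,2.2,-38.5,25.5,-1],[5.6,-21.5,2.6,2.2,-38.5,25.5,-1],[5.6,-21.5,2.6,2.2,-38.5,25.5,-1],[5.6,-21.5,2.6,2.2,-38.5,25.5,-1],[5.6,-21.5,2.6,2.2,-38.5,25.5,-1],[5.6,-21.5,2.6,2.2,-38.5,25.5,-1]]]' 20
python3 - <<'E'
from fit import *
robot.read_camera("side")
robot.read_camera("side")
s=st();R0=Ro.from_euler("xyz",s["tool_rot"]).as_matrix();G=s["tool_pos"]-.005*R0[:,2]
im=robot.read_camera("side");cv2.imwrite(f"pics/q2_side.png",im[:,:,::-1])
edges("q2","thick_roller",G,[0,0,1],.022)
W=np.array([.5487,-.1423,.104]);az=-14.5
for h in (.2,.166,.154): go(W+[0,0,h],tool(az,25))
E
```

```text
time: 18.35
tool_pos: [0.5502, -0.1423, 0.2994]
tool_rot: [-3.141, 0.434, 2.89]
contact_force: [-0.1, 0.5, -0.8]
opening: 0.0293
t=18.45 tcp [ 0.5511 -0.142   0.2996] G [ 0.549  -0.1415  0.3042] z [ 0.408 -0.105 -0.907] q [-0.43  0.16  1.68  0.1   0.87 -1.79] F [ 0.4  1.5 -1.7] op 0.0292
crop origin px 262.0 159.2 pred bottom [[301.69228248 251.3139617 ]]
t=18.50 row [ 0.02 -0.1   0.  ] [ 0.  -0.1  0.1] goal tcp [ 0.5507 -0.1428  0.2995]
t=18.50 row [ 1.45 -0.1   3.08] [ 0.  -0.1  0.1] goal tcp [ 0.5507 -0.1428  0.2655]
t=18.50 row [ 1.96 -0.1   4.17] [ 0.  -0.1  0.1] goal tcp [ 0.5507 -0.1428  0.2535]
```

View pics/q2_e.png

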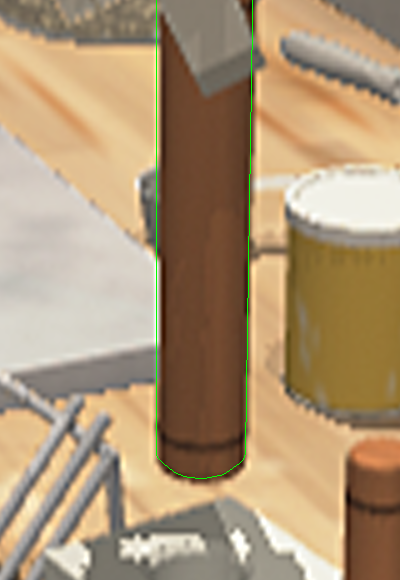

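```bash
python3 -m creep '[[[0.5,-0.1,1,0,0,0,-1],[1.0,-0.1,2.1,0,0,0,-1],[1.45,-0.1,3.08,0,0,0,-1],[1.45,-0.1,3.08,0,0,0,-1],[1.62,-0.1,3.45,0,0,0,-1],[1.79,-0.1,3.8,0,0,0,-1],[1.96,-0.1,4.17,0,0,0,-1],[1.96,-0.1,4.17,0,0,0,-1]]]' 12
python3 - <<'E'
from fit import *
s=st();R0=Ro.from_euler("xyz",s["tool_rot"]).as_matrix();G=s["tool_pos"]-.005*R0[:,2]
im=robot.read_camera("side");cv2.imwrite(f"pics/q3_side.png",im[:,:,::-1])
edges("q3","thick_roller",G,[0,0,1],.022)
W=np.array([.5488,-.1422,.104]);az=-14.5
for h in (.154,.144,.134,.128): go(W+[0,0,h],tool(az,25))
E
```

```text
time: 19.3
tool_pos: [0.5505, -0.1428, 0.253]
tool_rot: [-3.141, 0.434, 2.89]
contact_force: [0.0, 0.1, -1.3]
opening: 0.0297
t=19.30 tcp [ 0.5505 -0.1428  0.253 ] G [ 0.5484 -0.1423  0.2575] z [ 0.408 -0.105 -0.907] q [-0.43  0.2   1.77  0.11  0.75 -1.81] F [ 0.   0.1 -1.3] op 0.0297
crop origin px 261.6 183.8 pred bottom [[301.39524689 275.6262128 ]]
t=19.35 row [-0.02  0.02 -0.  ] [ 0.  -0.1  0.1] goal tcp [ 0.5508 -0.1427  0.2535]
t=19.35 row [0.4  0.02 0.9 ] [ 0.  -0.1  0.1] goal tcp [ 0.5508 -0.1427  0.2435]
t=19.35 row [0.82 0.02 1.81] [ 0.  -0.1  0.1] goal tcp [ 0.5508 -0.1427  0.2335]
t=19.35 row [1.08 0.02 2.35] [ 0.  -0.1  0.1] goal tcp [ 0.5508 -0.1427  0.2275]
```

View pics/q3_e.png

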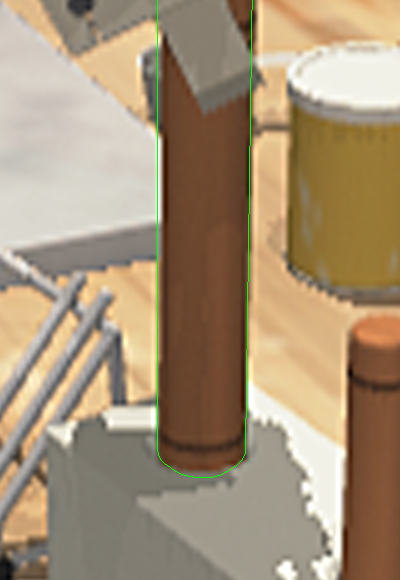

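```bash
python3 -m creep '[[[0.12,0.02,0.3,0,0,0,-1],[0.26,0.02,0.6,0,0,0,-1],[0.4,0.02,0.9,0,0,0,-1],[0.54,0.02,1.2,0,0,0,-1],[0.68,0.02,1.5,0,0,0,-1],[0.82,0.02,1.81,0,0,0,-1],[1.08,0.02,2.35,0,0,0,-1],[1.08,0.02,2.35,0,0,0,-1]]]' 12
python3 - <<'E'
from fit import *
s=st()
W=np.array([.5488,-.1422,.104]);az=-14.5
for h in (.1275,.1175,): go(W+[0,0,h],tool(az,25))
E
```

```text
time: 20.15
tool_pos: [0.5503, -0.1425, 0.2263]
tool_rot: [-3.141, 0.433, 2.89]
contact_force: [-0.9, -0.7, -0.9]
opening: 0.0297
t=20.15 tcp [ 0.5503 -0.1425  0.2263] G [ 0.5483 -0.142   0.2309] z [ 0.407 -0.105 -0.908] q [-0.43  0.23  1.81  0.12  0.68 -1.82] F [-0.9 -0.7 -0.9] op 0.0297
t=20.15 row [-0.08 -0.01 -0.03] [ 0.  -0.2  0.1] goal tcp [ 0.5508 -0.1427  0.227 ]
t=20.15 row [ 0.34 -0.01  0.87] [ 0.  -0.2  0.1] goal tcp [ 0.5508 -0.1427  0.217 ]
```

```bash
python3 -m creep '[[[0.02,0,0.09,0,-0.1,0,-1],[0.06,0,0.18,0,-0.1,0,-1],[0.1,0,0.27,0,-0.1,0,-1],[0.14,0,0.36,0,-0.1,0,-1],[0.14,0,0.36,0,-0.1,0,-1]]]' 12
```

```text
time: 20.65
tool_pos: [0.5505, -0.1425, 0.2224]
tool_rot: [-3.141, 0.435, 2.89]
contact_force: [0.2, -0.0, -1.4]
opening: 0.0292
```

```bash
python3 -m creep '[[[0.04,0,0.09,0,0,0,-1],[0.08,0,0.18,0,0,0,-1],[0.12,0,0.27,0,0,0,-1],[0.16,0,0.36,0,0,0,-1],[0.16,0,0.36,0,0,0,-1]]]' 12
```

```text
time: 21.15
tool_pos: [0.5505, -0.1425, 0.2182]
tool_rot: [-3.141, 0.434, 2.89]
contact_force: [0.4, -1.1, -0.1]
opening: 0.0299
```

```bash
python3 -m creep '[[[0.04,0,0.09,0,0,0,-1],[0.08,0,0.18,0,0,0,-1],[0.12,0,0.27,0,0,0,-1],[0.16,0,0.36,0,0,0,-1],[0.16,0,0.36,0,0,0,-1]]]' 12
```

```text
time: 21.65
tool_pos: [0.5504, -0.1425, 0.2141]
tool_rot: [-3.142, 0.434, 2.89]
contact_force: [0.2, -0.6, 0.2]
opening: 0.0298
```

```bash
python3 -m creep '[[[0.04,0,0.09,0,0,0,-1],[0.08,0,0.18,0,0,0,-1],[0.12,0,0.27,0,0,0,-1],[0.16,0,0.36,0,0,0,-1],[0.16,0,0.36,0,0,0,-1]]]' 12
```

```text
time: 22.15
tool_pos: [0.5504, -0.1425, 0.21]
tool_rot: [3.142, 0.434, 2.89]
contact_force: [-0.2, -0.5, -1.0]
opening: 0.0298
```

```bash
python3 -m creep '[[[0.04,0,0.09,0,0,0,-1],[0.08,0,0.18,0,0,0,-1],[0.12,0,0.27,0,0,0,-1],[0.16,0,0.36,0,0,0,-1],[0.16,0,0.36,0,0,0,-1]]]' 12
```

```text
time: 22.65
tool_pos: [0.551, -0.1427, 0.2068]
tool_rot: [-3.141, 0.436, 2.89]
contact_force: [-0.7, 0.0, 4.2]
opening: 0.0298
```

```bash
python3 -m creep '[[[0.04,0,0.09,0,0,0,-1],[0.08,0,0.18,0,0,0,-1],[0.12,0,0.27,0,0,0,-1],[0.16,0,0.36,0,0,0,-1],[0.16,0,0.36,0,0,0,-1]]]' 12
```

```text
time: 23.15
tool_pos: [0.5534, -0.1436, 0.2063]
tool_rot: [-3.14, 0.444, 2.89]
contact_force: [-2.3, 1.2, 15.2]
opening: 0.0294
```

```bash
python3 -m creep '[[[-0.1,0,0,0,0,0,-1],[-0.2,0,0,0,-0.3,0,-1]]]' 12
python3 - <<'E'
from fit import *
s=st();R0=Ro.from_euler("xyz",s["tool_rot"]).as_matrix();G=s["tool_pos"]-.005*R0[:,2]
im=robot.read_camera("side");cv2.imwrite(f"pics/q4_side.png",im[:,:,::-1])
edges("q4","thick_roller",G,[0,0,1],.022)
E
```

```text
time: 23.35
tool_pos: [0.5549, -0.1437, 0.207]
tool_rot: [-3.141, 0.449, 2.89]
contact_force: [-1.1, 0.6, 0.2]
opening: 0.0296
t=23.35 tcp [ 0.5549 -0.1437  0.207 ] G [ 0.5528 -0.1432  0.2115] z [ 0.42  -0.109 -0.901] q [-0.43  0.26  1.84  0.13  0.61 -1.84] F [-1.1  0.6  0.2] op 0.0296
crop origin px 264.0 206.4 pred bottom [[303.69340996 298.0479134 ]]
```

View pics/q4_e.png

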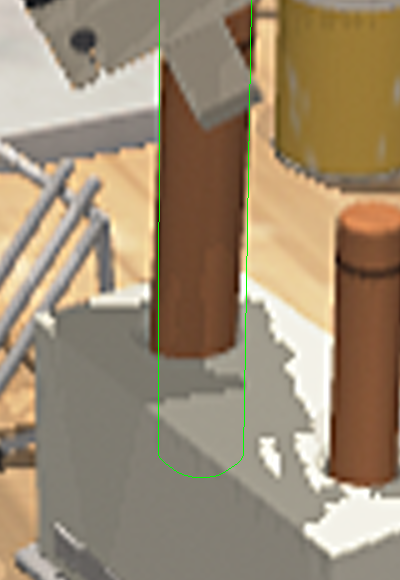

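```bash
python3 - <<'E'
from fit import *
W=np.array([.5490,-.1422,.104]);az=-14.5
G=.2115-.104
for h in (G,G-.001,G-.002): go(W+[0,0,h],tool(az,25))
E
```

```text
t=23.40 row [ 0.33  0.   -0.19] [-0.   0.7  0.1] goal tcp [ 0.551  -0.1427  0.207 ]
t=23.40 row [ 0.37  0.   -0.1 ] [-0.   0.7  0.1] goal tcp [ 0.551  -0.1427  0.206 ]
t=23.40 row [ 0.42  0.   -0.01] [-0.   0.7  0.1] goal tcp [ 0.551  -0.1427  0.205 ]
```

```bash
python3 -m creep '[[[0.15,0,-0.09,0,0.4,0,-1],[0.33,0,-0.19,0,0.7,0,-1],[0.33,0,-0.19,0,0.7,0,-1]]]' 12
```

```text
time: 23.7
tool_pos: [0.551, -0.1429, 0.2068]
tool_rot: [-3.141, 0.436, 2.89]
contact_force: [1.6, -0.8, -1.9]
opening: 0.0297
```

```bash
python3 -m creep '[[[0.02,0,0.05,0,0,0,-1],[0.04,0,0.09,0,0,0,-1],[0.06,0,0.13,0,0,0,-1],[0.06,0,0.13,0,0,0,-1]]]' 12
```

```text
time: 24.1
tool_pos: [0.5518, -0.1431, 0.2065]
tool_rot: [-3.14, 0.439, 2.89]
contact_force: [0.3, 0.2, 6.5]
opening: 0.0295
```

```bash
python3 -m creep '[[[0.02,0,0,0,0,0,-1],[0.02,0,0,0,0,0,-0.25],[0.02,0,0,0,0,0,-0.1],[0.02,0,0,0,0,0,0.1],[0.02,0,0,0,0,0,0.25],[0.02,0,0,0,0,0,0.3]]]' 12
python3 - <<'E'
from fit import *
st()
im=robot.read_camera("side");b=im[150:390,220:420,::-1];cv2.imwrite("pics/q5c.png",cv2.resize(b,None,fx=2.5,fy=2.5,interpolation=cv2.INTER_CUBIC))
E
```

```text
time: 24.7
tool_pos: [0.5515, -0.1431, 0.2062]
tool_rot: [-3.14, 0.438, 2.89]
contact_force: [1.1, -0.4, -0.1]
opening: 0.0582
t=24.70 tcp [ 0.5515 -0.1431  0.2062] G [ 0.5495 -0.1426  0.2108] z [ 0.411 -0.107 -0.905] q [-0.43  0.26  1.84  0.13  0.62 -1.83] F [ 1.1 -0.4 -0.1] op 0.0582
```

View pics/q5c.png

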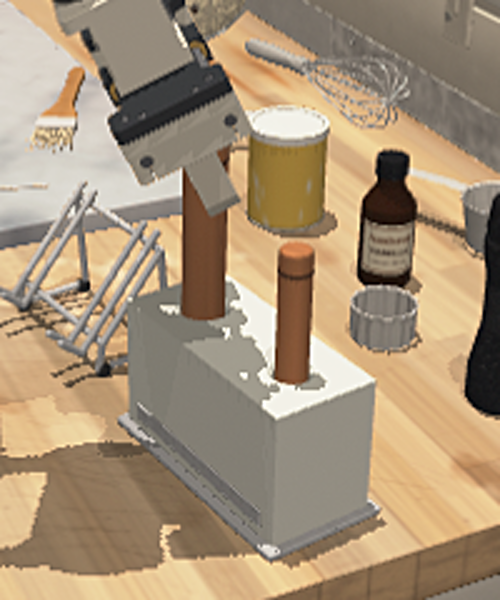

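Released and standing. Retreating along the fingers.

```bash
python3 -m creep '[[[0,0,-1,0,0,0,0.35],[0,0,-3,0,0,0,0.35],[0,0,-7,0,0,0,0.35],[0,0,-12,0,0,0,0.35],[0,0,-16,0,0,0,0.35],[0,0,-16,0,0,0,0.35],[0,0,-16,0,0,0,0.35]]]' 12
python3 - <<'E'
from fit import *
st()
# model overlay of standing rollers (axis vertical, top at expected heights)
ths=[("thin_roller",[.5640,-.2410,.1732+.022]),("thick_roller",[.5489,-.1423,.2110+.022])]
for n in("side","top"):
    im=robot.read_camera(n)
    for l,t in ths:
        for d in robot.look_for(n,l)[:1]:
            p=P[n];print(n,l,round(d["score"],2),np.round(np.array(p["R"]).T@(np.array(d["centre"])-p["t"]),4))
    big=cv2.resize(im[:,:,::-1],None,fx=4,fy=4,interpolation=cv2.INTER_CUBIC)
    for l,t in ths:
        L,D=dim[l];h=cv2.convexHull(np.round(proj(n,cyl(np.array(t)-[0,0,L/2],np.array([0,0,1.]),L,D))*4+1.5).astype(np.int32));cv2.polylines(big,[h],True,(0,255,0),1)
    cv2.imwrite(f"pics/f_{n}.png",big[780:1380,1000:1600] if n=="side" else big[900:1450,1250:1950])
E
```

```text
time: 25.45
tool_pos: [0.4856, -0.1259, 0.3525]
tool_rot: [-3.14, 0.441, 2.89]
contact_force: [0.7, -0.2, 0.5]
opening: 0.0618
t=25.45 tcp [ 0.4856 -0.1259  0.3525] G [ 0.4835 -0.1254  0.357 ] z [ 0.413 -0.108 -0.904] q [-0.46 -0.01  1.73  0.1   0.99 -1.82] F [ 0.7 -0.2  0.5] op 0.0618
side thin_roller 0.83 [ 0.5576 -0.2506  0.153 ]
side thick_roller 0.95 [ 0.5425 -0.1569  0.176 ]
top thin_roller 0.61 [ 0.5702 -0.2369  0.1862]
top thick_roller 0.85 [ 0.5531 -0.1351  0.2301]
```

View pics/f_side.png

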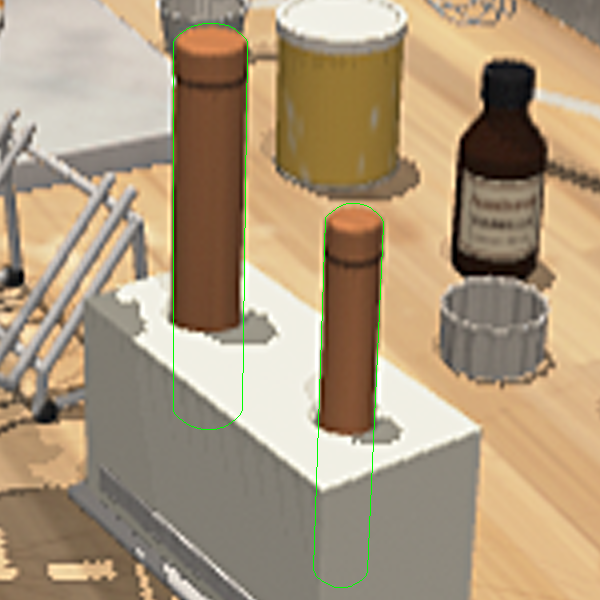

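View pics/f_top.png

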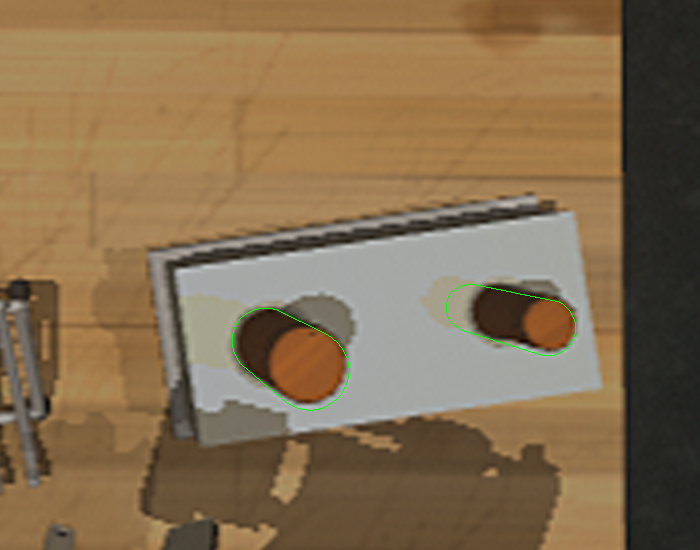

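```bash
python3 - <<'E'
from h import *
st();print(robot.hand_in());st()
E
```

```text
t=25.75 tcp [ 0.4858 -0.1259  0.3498] G [ 0.4837 -0.1254  0.3544] z [ 0.409 -0.106 -0.906] q [-0.46 -0.01  1.73  0.1   0.99 -1.82] F [0.1 0.3 0.3] op 0.0622
the job is handed in; nothing more can be done
None
the job is handed in; nothing more can be done
```

Both rollers are upright in their own wells, released, and the job was handed in at about 26 s of the 61 s allowed.

- **Thin roller:** I lowered it in 1 mm steps until it rested on the drip plate about 79 mm down, with an upward force of about 8 N. I then let go.
- **Thick roller:** it met its plate about 52 mm down. I had sent two lowering steps at once there, so the reported wrist force reached about 15 N. The hand also drifted about 4 mm forward, so I eased off, re-centred and pressed lightly again. Contact came at the same height at 6.5 N, and I let go.
- **Last checks:** both final pictures match the expected upright shapes to within a pixel or two. By my estimate the roller middles sit about 6 mm (thin) and 39 mm (thick) above the stand top, under the limits of 57 and 62 mm. The arm is about 16 cm clear with no contact force, and the drum and bottle look unmoved in the pictures, though I did not measure them.
- **Disagreements:** the two cameras differed by 2–3 mm on the stand's position, so I used values between them. One roller mask came back unusable while the thin roller was held, so I checked that pose by overlay instead.

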